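# Index the setting-ring wheel and start the mastering cycle

### The arm

A 7-joint arm with a two-finger parallel gripper is mounted at the origin on a cart in front of the work surface, level with it; the furniture and walls round the work are solid. World frame = base frame: x ahead of the robot, y to its left, z up, the work surface at z = 0. Lengths are in mm, angles in degrees, forces in N, time in s.
With the tool pointing down it reaches from about 425 to 975 mm from the base axis. Payload 16.7 kg.
Tool frame: the origin (TCP) lies midway between the tips of the shut fingers; the grasp point (between the pads) lies 19 mm behind it; z points along the fingers, y is the line along which they close (so a half turn about z gives the same grasp; the last joint's range is limited). The gripper opens to 85 mm and grips with 20 to 120 N. Pads are 22 mm wide; open, the fingers measure 114 mm over their backs; the gripper's body (76 mm by 85 mm) begins 54 mm behind the grasp point. The pads swing forward as they close: fully open they stand 13 mm farther back than shut.
Start: joints at [63.512, 24.414, 4.234, 92.017, -1.954, 63.644, -3.845], TCP at [207.682, -642.218, 231.302] pointing down, gripper open.
Joint ranges: [-163.25, 163.25], [-28.42, 122.38], [-70.27, 78.77], [12.13, 141.07], [-58.53, 238.53], [9.26, 117.41], [-156.51, 156.51]. Speed limits (degrees/s): [108.29, 108.29, 136.94, 136.94, 172.46, 172.46, 172.46].

### API

Orientations are given as a 3x3 rotation matrix whose columns are the frame's x, y, z axes.
In Python, from bench import readout, viewer, bot gives the robot as it stands.
- The arm moves only by the tool jog_arm, never from a script. Its argument "plan" is a list of rows, each an object with "translation": the shift along the tool's x, y, z as a fraction of full scale, a list of three; "angular": the turn, a rotation vector about the tool's x, y, z as a fraction of full scale, a list of three. In form: [{"translation": [tx, ty, tz], "angular": [ax, ay, az]}, ...]. A call has 1 to 20 rows; each row shifts and turns the commanded pose from where the row before left it, along the tool's axes as they then stand; what a row does not reach is not made up. Full scale, the value 1, is 0.75 m for a shift and 1.5 rad for a turn. A row lasts 1/10 s, in which the tool goes at most 50 mm and 8.59 degrees, less where a joint would pass 70% of its speed; a pose out of reach is approached as far as the arm can. A call with a number of a shift or a turn outside -1 to 1 is refused whole. A call with a gripper value outside its range is refused whole. "claw" is the opening in per cent of the stroke, from 0 (shut) to 100 (fully open), set as the call begins (left out, the last holds). The fingers move at their own pace and stop on an object; "force" is the grip in N (left out, the last holds). Time passes only in rows, so rows that do not move let the fingers close. It gives the time, the measured TCP pose, the force, the opening and the grip force at its end, in the units of the state.
- readout.read_state(): the state, without advancing time (a new reading comes with each control period).
- viewer.capture(name): name is "side" or "top"; returns the picture (420x560x3 uint8, red, green, blue); there is no depth.
- viewer.camera_params(name): a dict with "mtx" (3x3 intrinsics, pixels), "k1" (the pictures are not rectified: a ray, as slopes to the right and down, at radius r is drawn at 1 + k1 r^2 times it, then the intrinsics apply), "view" (4x4, takes a point from world to camera coordinates). Camera axes: x right, y up, looking along -z (the intrinsics and any distortion apply to the point x, -y, -z); pixel columns grow to the right and rows downward; lengths in mm; the calibration is good to about 2 mm. A picture is of the moment at which its call begins. camera_params takes no time and is no camera call.
- bot.hand_in(): hands the job in; it is judged then, once.
The state is a dict: "time": time; "joints": joint angles; "joint_velocities": joint speeds; "joint_torque": joint torques, N m; "position": TCP position; "tool_rot": TCP orientation; "contact_force": force on the tool from outside, world axes, zero at the start; "moment": the same for the moment, N m; "opening": opening from 0.0 (shut) to 1.0 (fully open); "grasp_force": force on a finger pad.
Only numpy, scipy, OpenCV 4.12 (cv2) and the standard library are available. Lean on these libraries where they do the work, as an engineer would, in place of code of your own. Each camera call takes 0.05 s, during which the arm holds its last target. There are 200 camera calls.

### The job

With one fingertip, gently push an arm of the three-armed wheel round until the tray holding the smallest of its three setting rings lines up with the steel pointer, and leave it there. Then press the start button on the push-button box, the cap near the plain end, away from the cable gland. Grasp and lift nothing: the rings stay in their trays, the box stays where it stands, and the other button and the things lying around are left alone.

Things in the scene. Friction and masses are not known exactly. Their poses are not given: they have to be found in the camera images.
- spindle: Fixed upright pin, top at 0.079 m; origin on the bench on the wheel's axis, z up. On it turns the wheel: hub 56 mm in diameter, top at 0.060 m; three straight radial arms 120 degrees apart, each 14 mm wide, bottom at 0.022 m and top at 0.042 m, bare from 28 to 94 mm from the axis, where the tray begins; outer edge of the trays 188 mm from the axis.
- wheel (a joint): Angle of the three-armed wheel, 0 at the start, positive anticlockwise seen from above. It turns freely either way for more than a full turn, needs about 0.25 N m (3.5 N at 75 mm from the axis) and stays where it is left after coasting a little if pushed fast; with the rings it weighs about 1.6 kg.
- stand: Fixed grey stand under the wheel, origin on the bench on the wheel's axis, x towards the pointer. Round foot of 55 mm radius, 0.017 m high at most; flat bar 30 mm wide, 8 mm high, to a grey block 44 mm wide, 210 to 242 mm from the axis. On the block the steel pointer, tip 196 mm from the axis, top at 0.052 m. A finger can stand beside an arm with its tip at 0.020 m.
- station (a point): Index position, 140 mm from the wheel's axis on the line from the axis to the steel pointer, 0.034 m above the bench. The tray called for must have its centre at this point.
- tray0 (a point): Centre of the floor of one of the three round trays on the wheel (aluminium, 86 mm inside, 92 mm outside diameter, floor at 0.034 m, rim top at 0.042 m). Its centre is 140 mm from the wheel's axis. It is carried by a straight radial arm. Which ring lies in it varies.
- tray1 (a point): Centre of the floor of one of the three round trays on the wheel (aluminium, 86 mm inside, 92 mm outside diameter, floor at 0.034 m, rim top at 0.042 m). Its centre is 140 mm from the wheel's axis. It is carried by a straight radial arm. Which ring lies in it varies.
- tray2 (a point): Centre of the floor of one of the three round trays on the wheel (aluminium, 86 mm inside, 92 mm outside diameter, floor at 0.034 m, rim top at 0.042 m). Its centre is 140 mm from the wheel's axis. It is carried by a straight radial arm. Which ring lies in it varies.
- ring_small_mid (a point): The smallest ring. Setting ring gauge, black outside with a bright bore, lying loose in one of the three trays: 47 mm outside diameter, 13 mm high. Point: its centre, half-way up, 0.0405 m above the bench.
- ring_middle_mid (a point): The middle ring. Setting ring gauge, black outside with a bright bore, lying loose in one of the three trays: 67 mm outside diameter, 20 mm high. Point: its centre, half-way up, 0.044 m above the bench.
- ring_large_mid (a point): The largest ring. Setting ring gauge, black outside with a bright bore, lying loose in one of the three trays: 80 mm outside diameter, 20 mm high. Point: its centre, half-way up, 0.044 m above the bench.
- button_box: Push-button box, loose on the bench, 0.45 kg: housing 86 mm long and 57 mm wide, top at 0.044 m, with a cable gland on its +x end (108 mm with the gland). Origin on the bench; x along its length towards the gland, z up. Two round caps, 20 mm in diameter, 32 mm apart, tops at 0.050 m: the start button at x = -23 mm, near the plain end (green), and the other one at x = +9 mm, nearer the gland (red).
- button_box_btn_green (a joint): Start button: 0 out, 0.004 m fully pressed; sprung, comes back by itself. 0.003 m counts as pressed and takes 6 N, fully down 8 N.
- button_box_btn_red (a joint): The other button, nearer the cable gland; must not be pressed.
- spare_ring_a: Bystander, loose, leave it where it is: ring gauge 33 mm in diameter, 13 mm high, at the front of the bench. Origin at the centre of its underside.
- spare_ring_b: Bystander, loose, leave it where it is: ring gauge 57 mm in diameter, 13 mm high, behind the wheel to the right. Origin at the centre of its underside.
- spare_ring_c: Bystander, loose, leave it where it is: ring gauge 97 mm in diameter, 23 mm high, front left. Origin at the centre of its underside.
- spare_ring_d: Bystander, loose, leave it where it is: ring gauge 73 mm in diameter, 20 mm high, at the right beyond the button box. Origin at the centre of its underside.
Things that resemble listed ones, but are neither listed nor needed, are in the scene too. What is shaped like the part that bears ring_small_mid but green or pink is not meant.

How it is judged:
By the outcome, as a careful person would: the job done as asked, in the order asked, and still so for the second after the job is handed in, with the robot touching nothing.
It also fails if it takes over 64 s, if anything falls off the work surface, if the arm or the gripper's body presses on something with over 40 N, if the wrist force passes 120 N, or if a joint passes its speed limit or range.

## Working session

There is one attempt and no reset: what is moved stays moved. The work goes in short steps, Python scripts to look and compute and a tool call to move; the robot and the scene stay as the last step left them, time stands still between calls to the robot, and variables do not carry over. Pictures are saved under pics/ and viewed, at most 10 in all, crops included, and the job is handed in when it is done.

Besides the shell and the picture viewer there is one more tool, called after "Request:" as name(argument=value, ...) on one line, values as JSON. jog_arm: Moves the arm, as the interface text tells. Shift numbers are shares of 0.75 m and turn numbers shares of 1.5 rad, none past 1 either way. Its arguments: {"type":"object","properties":{"plan":{"type":"array"},"claw":{"type":"number"},"force":{"type":"number"}},"required":["plan"]}

```bash
mkdir -p pics
cat > h.py <<'E'
import numpy as np, cv2
from bench import readout, viewer, bot
def ray(cam,u,v):
    p=viewer.camera_params(cam);K=np.array(p["mtx"],float);V=np.array(p["view"],float)
    d=np.array([(u-K[0,2])/K[0,0],(v-K[1,2])/K[1,1]]);s=d.copy()
    for _ in range(30): s=d/(1+p["k1"]*(s@s))
    R=V[:3,:3];return -R.T@V[:3,3], R.T@np.array([s[0],-s[1],-1])
def onz(cam,u,v,z):
    c,d=ray(cam,u,v);return c+d*(z-c[2])/d[2]
def proj(cam,P):
    p=viewer.camera_params(cam);K=np.array(p["mtx"],float);V=np.array(p["view"],float)
    q=V[:3,:3]@np.array(P,float)+V[:3,3];s=np.array([q[0],-q[1]])/-q[2];s=s*(1+p["k1"]*(s@s))
    return K[0,0]*s[0]+K[0,2],K[1,1]*s[1]+K[1,2]
E
python3 - <<'E'
from h import *
a=viewer.capture("top");b=viewer.capture("side")
np.save("top0.npy",a);np.save("side0.npy",b)
cv2.imwrite("pics/top0.png",a[:,:,::-1]);cv2.imwrite("pics/side0.png",b[:,:,::-1])
for c in("top","side"):
    p=viewer.camera_params(c);print(p["mtx"],p["k1"],ray(c,280,210))
print(readout.read_state())
E
```

```text
[[452.39610928   0.         274.98265822]
 [  0.         452.39610928 207.78657597]
 [  0.           0.           1.        ]] -0.07115004587604855 (array([ 411.14261689,   14.28010989, 1183.88936271]), array([ 0.12266938,  0.01355346, -0.99242908]))
[[381.27690568   0.         276.503154  ]
 [  0.         381.27690568 210.52202733]
 [  0.           0.           1.        ]] -0.05003348573707782 (array([928.28617169, 679.7479764 , 732.62274492]), array([-0.35086385, -0.63786643, -0.68564347]))
{'time': 0.1, 'joints': array([63.51235776, 24.44759328,  4.2328857 , 92.04917377, -1.95165712,
       63.64550796, -3.84561055]), 'joint_velocities': array([ 0.1118393 , -0.0591883 ,  0.02319516, -0.13051553, -0.083735  ,
        0.07824956,  0.02502129]), 'joint_torque': array([ 7.95233849e-03, -9.51525879e+01,  3.77110362e+00, -4.64401674e+01,
        1.96390017e-02,  6.49175519e-03,  1.42119411e-04]), 'position': array([ 207.54027706, -641.89570121,  230.65901008]), 'tool_rot': array([[ 9.51494177e-01,  3.07666349e-01, -4.99202971e-04],
       [ 3.07666726e-01, -9.51493530e-01,  1.11753705e-03],
       [-1.31159853e-04, -1.21691814e-03, -9.99999251e-01]]), 'contact_force': array([-0.57816684,  1.04789868,  0.28391109]), 'moment': array([ 0.0186564 , -0.04737121,  0.0278581 ]), 'grasp_force': 0.0, 'opening': 1.0022158311529785}
```

View pics/top0.png

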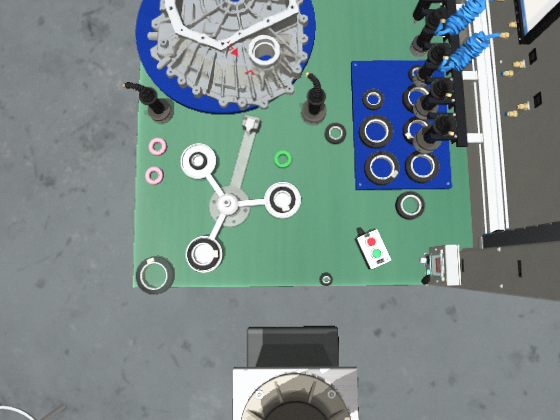

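View pics/side0.png

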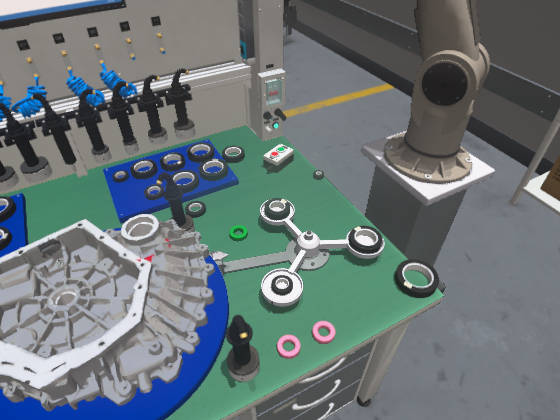

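Top view: the wheel hub is at about (229,203), the trays at (199,161), (282,200) and (204,253), the pointer near (251,124), and the box at (373,249) with green cap (377,254) and red cap (371,242). Next, an enlarged crop and measurements.

Run:
```python
from h import *
a=np.load("top0.npy")
c=cv2.resize(a[110:280,150:400],(750,510),interpolation=cv2.INTER_CUBIC);cv2.imwrite("pics/crop0.png",c[:,:,::-1])
hsv=cv2.cvtColor(a,cv2.COLOR_RGB2HSV);g=cv2.cvtColor(a,cv2.COLOR_RGB2GRAY)
# trays/hub: non-green blob
m=((hsv[:,:,1]<60)).astype(np.uint8)
for n,(u,v) in dict(A=(199,161),B=(282,200),C=(204,253)).items():
    # dark ring in tray
    d=np.zeros_like(g);cv2.circle(d,(u,v),17,1,-1)
    k=((g<90)&(d>0)).astype(np.uint8)
    cs,_=cv2.findContours(k,0,1);q=max(cs,key=cv2.contourArea);(x,y),r=cv2.minEnclosingCircle(q)
    d=np.zeros_like(g);cv2.circle(d,(u,v),24,1,-1)
    k=(m&d);k=cv2.morphologyEx(k,cv2.MORPH_OPEN,cv2.getStructuringElement(2,(13,13)))
    cs,_=cv2.findContours(k,0,1);q2=max(cs,key=cv2.contourArea);(X,Y),R=cv2.minEnclosingCircle(q2)
    P=onz("top",X,Y,42)
    print(n,"ring",x,y,"dia",np.linalg.norm(onz("top",x+r,y,53)-onz("top",x-r,y,53)),"tray px",X,Y,R,"xy",P[:2],"dia",np.linalg.norm(onz("top",X+R,Y,42)-onz("top",X-R,Y,42)))
for nm,mk in dict(green=(hsv[:,:,0]>60)&(hsv[:,:,0]<90)&(hsv[:,:,1]>130),red=((hsv[:,:,0]<8)|(hsv[:,:,0]>172))&(hsv[:,:,1]>150)).items():
    w=np.zeros_like(g);w[225:272,352:395]=1
    k=(mk&(w>0)).astype(np.uint8);n,l,s,ce=cv2.connectedComponentsWithStats(k)
    for i in range(1,n):
        if s[i,4]>15: print(nm,s[i],ce[i],onz("top",*ce[i],50))
```

```text
A ring 197.58804321289062 160.62579345703125 dia 45.42727585565333 tray px 197.96153259277344 160.96153259277344 18.410037994384766 xy [683.58878285 241.55725639] dia 96.60052579278477
B ring 282.27777099609375 199.38888549804688 dia 64.74956833163375 tray px 281.6142883300781 199.5 18.94057273864746 xy [579.21439215  25.43884044] dia 96.63877370699397
C ring 202.84730529785156 253.69161987304688 dia 80.14025096708261 tray px 203.593017578125 253.31394958496094 19.247182846069336 xy [444.49907483 224.43425327] dia 98.18036024626514
green [373 250   8   7  45] [376.44444444 253.06666667] [ 439.88269058 -209.33455583   50.        ]
red [368 238   7   8  40] [371.075 241.55 ] [ 468.74746688 -196.9318106    50.        ]
```

View pics/crop0.png

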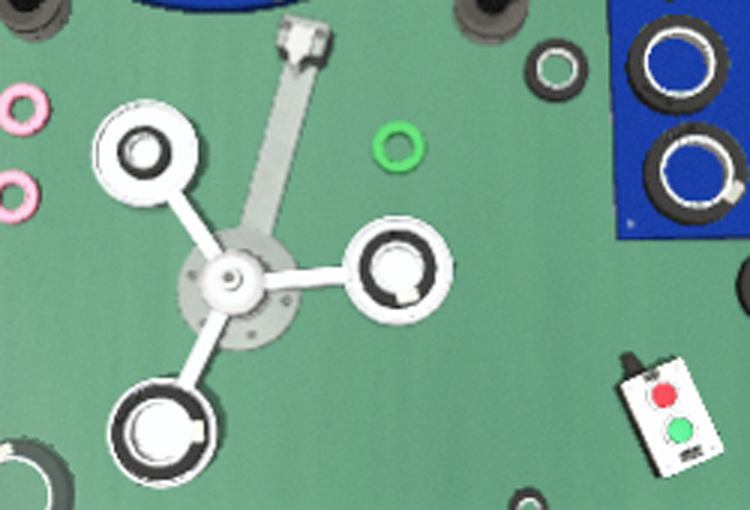

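Candidates are the trays in crop0: A at (145,153), ring dia 45 mm; B at (398,270), 65 mm; C at (162,432), 80 mm. A fits the smallest ring (47 mm). The three trays share one centre at radius 138.5 mm, 120° apart. Next I measure the pointer and the post at the right edge.

Run:
```python
from h import *
a=np.load("top0.npy");ax=np.array([569.1,163.8])
hsv=cv2.cvtColor(a,cv2.COLOR_RGB2HSV)
k=(hsv[:,:,1]<60).astype(np.uint8)
# bar: per row mid on plane z=8 
for v in range(132,182,6):
    r=[u for u in range(225,262) if k[v,u]]
    P=onz("top",(r[0]+r[-1])/2,v,8)[:2]-ax; print(v,r[0],r[-1],np.linalg.norm(P).round(1),np.degrees(np.arctan2(P[1],P[0])).round(2))
for v in range(114,134,2):
    r=[u for u in range(235,268) if k[v,u]]
    if r: print(v,r[0],r[-1])
c=cv2.resize(a[110:150,225:275],(750,600),interpolation=cv2.INTER_CUBIC)
s=np.load("side0.npy");d=cv2.resize(s[50:150,220:320],(600,600),interpolation=cv2.INTER_CUBIC)
cv2.imwrite("pics/c1.png",np.hstack([cv2.resize(c,(400,320)),cv2.resize(d,(320,320))])[:,:,::-1])
# post in both views
def tri(t,s):
    c1,d1=ray("top",*t);c2,d2=ray("side",*s)
    q=np.linalg.lstsq(np.c_[d1,-d2],c2-c1,rcond=None)[0];p1=c1+q[0]*d1;p2=c2+q[1]*d2
    return (p1+p2)/2,np.linalg.norm(p1-p2)
print(tri((450,246),(271,70)),tri((432,265),(272,125)))
print(onz("top",432,285,0),onz("top",460,247,0))
h=onz("top",229.5,202,79);print("spindle top",h, proj("top",[569.1,163.8,79]))
```

```text
132 244 257 207.7 -15.83
138 242 254 189.9 -15.23
144 241 252 172.9 -15.37
150 239 250 155.7 -15.06
156 237 249 138.8 -15.22
162 236 247 122.0 -15.41
168 234 245 104.9 -14.96
174 232 244 88.3 -15.17
180 231 242 71.7 -15.48
114 245 245
116 244 254
118 243 259
120 242 259
122 242 260
124 242 260
126 243 259
128 243 259
130 244 258
132 244 257
(array([ 433.97077677, -307.13428708,  268.14317115]), np.float64(29.73777988776282)) (array([ 403.81523142, -343.44356676,   51.60702779]), np.float64(10.555914873569343))
[ 356.57752485 -360.61553798    0.        ] [ 453.50524922 -439.32557202    0.        ]
spindle top [569.36162607 154.14015432  79.        ] (np.float64(225.61598212741058), np.float64(202.15966147568358))
```

View pics/c1.png

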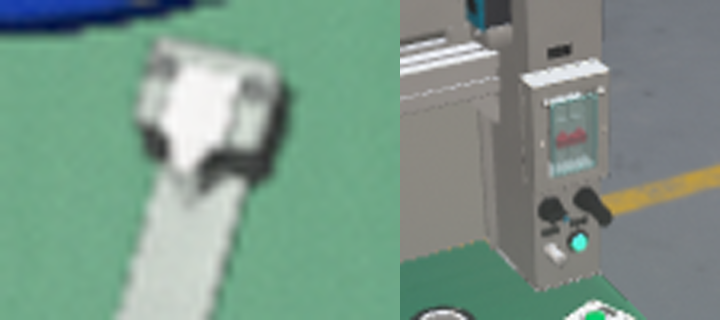

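Request:
jog_arm(plan=[{"translation": [0, -0.04, 0], "angular": [0, 0, 0]}, {"translation": [0, -0.04, 0], "angular": [0, 0, 0]}, {"translation": [0, -0.04, 0], "angular": [0, 0, 0]}, {"translation": [0, -0.04, 0], "angular": [0, 0, 0]}, {"translation": [0, -0.04, 0], "angular": [0, 0, 0]}, {"translation": [0, -0.04, 0], "angular": [0, 0, 0]}, {"translation": [0, -0.04, 0], "angular": [0, 0, 0]}], claw=0, force=20)

```text
time: 0.8
position: [142.6, -441.1, 231.0]
tool_rot: [[0.951, 0.308, -0.0], [0.308, -0.951, 0.0], [-0.0, -0.0, -1.0]]
contact_force: [0.2, -0.4, 0.8]
opening: -0.001
grasp_force: 0.0
```

Run:
```python
from h import *
np.set_printoptions(precision=1,suppress=True)
print(onz("side",264,140,0),onz("side",282,136,0),onz("side",252,125,0))
s=readout.read_state();print(s["joints"],s["position"],s["opening"],s["contact_force"])
```

```text
[ 431.5 -341.     0. ] [ 363.9 -333.4    0. ] [ 424.8 -451.9    0. ]
[ 61.6   4.4   2.7 118.3  -0.2  57.4  -7.7] [ 142.6 -441.1  231. ] -0.0008000042548945281 [ 0.2 -0.4  0.8]
```

Request:
jog_arm(plan=[{"translation": [0, -0.035, 0], "angular": [0, 0, 0]}, {"translation": [0, -0.035, 0], "angular": [0, 0, 0]}, {"translation": [0, -0.035, 0], "angular": [0, 0, 0]}, {"translation": [0.035, -0.004, 0], "angular": [0, 0, 0]}])

```text
time: 1.2
position: [140.1, -354.7, 231.1]
tool_rot: [[0.953, 0.304, -0.001], [0.304, -0.953, 0.001], [-0.001, -0.001, -1.0]]
contact_force: [1.0, -0.4, -0.3]
opening: -0.003
grasp_force: 0.0
```

Run:
```python
from h import *
np.set_printoptions(precision=1,suppress=True)
s=readout.read_state();print(s["joints"],s["position"],s["opening"],s["contact_force"])
```

```text
[ 59.4  -4.   -0.6 126.7  -0.   57.4 -13.5] [ 140.1 -354.7  231.1] -0.0025266332528839966 [ 1.  -0.4 -0.3]
```

Request:
jog_arm(plan=[{"translation": [0.035, -0.004, 0], "angular": [0, 0, 0]}, {"translation": [0.035, -0.004, 0], "angular": [0, 0, 0]}, {"translation": [0.042, -0.015, 0], "angular": [0, 0, 0]}, {"translation": [0.042, -0.015, 0], "angular": [0, 0, 0]}, {"translation": [0.042, -0.015, 0], "angular": [0, 0, 0]}, {"translation": [0.037, -0.0255, 0], "angular": [0, 0, 0]}, {"translation": [0.037, -0.0255, 0], "angular": [0, 0, 0]}, {"translation": [0.037, -0.0255, 0], "angular": [0, 0, 0]}, {"translation": [0.0275, -0.035, 0], "angular": [0, 0, 0]}, {"translation": [0.0275, -0.035, 0], "angular": [0, 0, 0]}, {"translation": [0.0275, -0.035, 0], "angular": [0, 0, 0]}, {"translation": [0.0275, -0.035, 0], "angular": [0, 0, 0]}, {"translation": [0, 0, 0], "angular": [0, 0, 0]}])

```text
time: 2.5
position: [379.3, -64.6, 231.5]
tool_rot: [[0.95, 0.312, 0.001], [0.312, -0.95, 0.001], [0.001, -0.0, -1.0]]
contact_force: [0.5, -0.2, 0.1]
opening: -0.009
grasp_force: 0.0
```

Run:
```python
from h import *
np.set_printoptions(precision=3,suppress=True)
s=readout.read_state();print(s["joints"],s["position"],s["tool_rot"],s["contact_force"])
R=s["tool_rot"]
# finger start: beside arm A (34.2 deg) on its anticlockwise side, r=65, lateral 45
t=np.radians(34.2);P=np.array([569.1,163.8])+65*np.array([np.cos(t),np.sin(t)])+45*np.array([-np.sin(t),np.cos(t)])
for z in (120,):
    d=R.T@(np.r_[P,z]-s["position"]);print(P,d/750)
```

```text
[ 33.671  -2.289 -32.042 124.804  -1.487  57.108 -69.356] [379.334 -64.637 231.495] [[ 0.95   0.312  0.001]
 [ 0.312 -0.95   0.001]
 [ 0.001 -0.    -1.   ]] [ 0.503 -0.182  0.067]
[597.566 237.554] [ 0.402 -0.292  0.149]
```

Request:
jog_arm(plan=[{"translation": [0.0335, -0.0243, 0], "angular": [0, 0, 0]}, {"translation": [0.0335, -0.0243, 0], "angular": [0, 0, 0]}, {"translation": [0.0335, -0.0243, 0], "angular": [0, 0, 0]}, {"translation": [0.0335, -0.0243, 0], "angular": [0, 0, 0]}, {"translation": [0.0335, -0.0243, 0], "angular": [0, 0, 0]}, {"translation": [0.0335, -0.0243, 0], "angular": [0, 0, 0]}, {"translation": [0.0335, -0.0243, 0], "angular": [0, 0, 0]}, {"translation": [0.0335, -0.0243, 0], "angular": [0, 0, 0]}, {"translation": [0.0335, -0.0243, 0], "angular": [0, 0, 0]}, {"translation": [0.0335, -0.0243, 0], "angular": [0, 0, 0]}, {"translation": [0.0335, -0.0243, 0], "angular": [0, 0, 0]}, {"translation": [0.0335, -0.0243, 0], "angular": [0, 0, 0]}, {"translation": [0, 0, 0.03], "angular": [0, 0, 0]}, {"translation": [0, 0, 0.04], "angular": [0, 0, 0]}, {"translation": [0, 0, 0.04], "angular": [0, 0, 0]}, {"translation": [0, 0, 0.04], "angular": [0, 0, 0]}, {"translation": [0, 0, 0], "angular": [0, 0, 0]}, {"translation": [0, 0, 0], "angular": [0, 0, 0]}])

```text
time: 4.3
position: [597.9, 232.6, 119.1]
tool_rot: [[0.952, 0.308, -0.001], [0.308, -0.952, -0.0], [-0.001, -0.0, -1.0]]
contact_force: [0.7, 0.8, 0.8]
opening: 0.0
grasp_force: 0.0
```

Run:
```python
from h import *
np.set_printoptions(precision=3,suppress=True)
s=readout.read_state();print(s["joints"],s["position"],s["tool_rot"],s["contact_force"])
a=viewer.capture("side");b=viewer.capture("top")
cv2.imwrite("pics/s1.png",np.hstack([a[150:400,150:430],b[100:350,130:410]])[:,:,::-1])
```

```text
[   0.525   32.589  -37.375  100.085   23.39    55.367 -118.155] [597.878 232.596 119.114] [[ 0.952  0.308 -0.001]
 [ 0.308 -0.952 -0.   ]
 [-0.001 -0.    -1.   ]] [0.665 0.798 0.802]
```

View pics/s1.png

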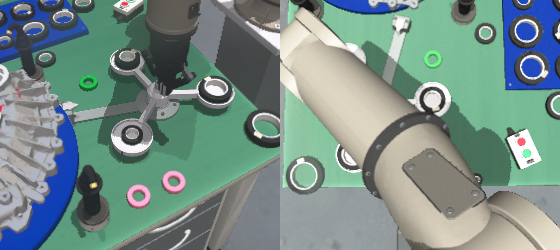

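Pictures agree: the shut fingers stand in the gap on the outer-left side of arm A, clear of the wheel. Now lower and begin the push.

Request:
jog_arm(plan=[{"translation": [0, 0, 0.04], "angular": [0, 0, 0]}, {"translation": [0, 0, 0.04], "angular": [0, 0, 0]}, {"translation": [0, 0, 0.03], "angular": [0, 0, 0]}, {"translation": [0, 0, 0.018], "angular": [0, 0, 0]}, {"translation": [0, 0, 0], "angular": [0, 0, 0]}, {"translation": [0, 0, 0], "angular": [0, 0, 0]}])

```text
time: 5.0
position: [598.6, 233.3, 24.2]
tool_rot: [[0.952, 0.308, 0.001], [0.308, -0.952, 0.001], [0.001, -0.0, -1.0]]
contact_force: [-0.1, 0.8, 0.4]
opening: -0.0
grasp_force: 0.0
```

Request:
jog_arm(plan=[{"translation": [0.0018, 0.004, 0], "angular": [0, 0, 0]}, {"translation": [0.0018, 0.004, 0], "angular": [0, 0, 0]}, {"translation": [0.0018, 0.004, 0], "angular": [0, 0, 0]}, {"translation": [0.0018, 0.004, 0], "angular": [0, 0, 0]}, {"translation": [0.0018, 0.004, 0], "angular": [0, 0, 0]}, {"translation": [0.0022, 0.0041, 0], "angular": [0, 0, 0]}, {"translation": [0.0022, 0.0041, 0], "angular": [0, 0, 0]}, {"translation": [0.0022, 0.0041, 0], "angular": [0, 0, 0]}, {"translation": [0.0022, 0.0041, 0], "angular": [0, 0, 0]}, {"translation": [0.0022, 0.0041, 0], "angular": [0, 0, 0]}, {"translation": [0.0022, 0.0041, 0], "angular": [0, 0, 0]}, {"translation": [0, 0, 0], "angular": [0, 0, 0]}])

```text
time: 6.2
position: [624.7, 205.4, 22.8]
tool_rot: [[0.952, 0.307, 0.001], [0.307, -0.952, -0.0], [0.0, 0.0, -1.0]]
contact_force: [-0.8, 0.6, 0.5]
opening: 0.003
grasp_force: 0.0
```

Run:
```python
from h import *
a=viewer.capture("side");b=viewer.capture("top")
np.save("s2.npy",a)
cv2.imwrite("pics/s2.png",np.hstack([cv2.resize(a[190:330,200:400],(500,350)),b[100:300,150:350][:, :200].repeat(1,0) if 0 else cv2.resize(b[100:300,130:330],(300,350))])[:,:,::-1])
```

```text
(no output)
```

View pics/s2.png

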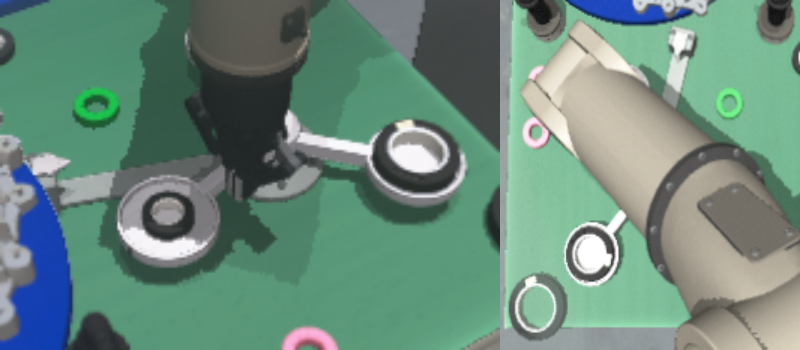

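```bash
cat >> h.py <<'E'
AX=np.array([569.1,163.8])
def wheel(img,guess,cam="side"):
    """ring A top: dark annulus near expected place -> angle"""
    g=cv2.cvtColor(img,cv2.COLOR_RGB2GRAY);t=np.radians(guess)
    P=np.r_[AX+140*np.array([np.cos(t),np.sin(t)]),38]
    th=np.linspace(0,2*np.pi,60)
    poly=np.array([proj(cam,P+np.array([40*np.cos(x),40*np.sin(x),0])) for x in th])
    d=np.zeros_like(g);cv2.fillPoly(d,[poly.astype(np.int32)],1)
    k=((g<70)&(d>0)).astype(np.uint8);cs,_=cv2.findContours(k,0,1);q=max(cs,key=cv2.contourArea)
    (x,y),w,a=cv2.minAreaRect(q);M=cv2.moments(cv2.convexHull(q));x,y=M["m10"]/M["m00"],M["m01"]/M["m00"]
    Q=onz(cam,x,y,40.5);r=Q[:2]-AX
    return (x,y),Q,np.hypot(*r),np.degrees(np.arctan2(r[1],r[0]))
E
python3 - <<'E'
from h import *
print(wheel(np.load("top0.npy"),34,"top"),wheel(np.load("side0.npy"),34))
for g in(12,16,20):print(wheel(np.load("s2.npy"),g))
E
```

```text
((197.60032760032757, 160.56019656019657), array([685.03436334, 242.81954057,  40.5       ]), np.float64(140.30275975370046), np.float64(34.277896428958016)) ((281.4734463276836, 284.74745762711865), array([686.0991669 , 247.38844883,  40.5       ]), np.float64(143.7909379406586), np.float64(35.54338947311828))
((266.8094435075885, 275.8026981450253), array([703.2865285 , 210.46091177,  40.5       ]), np.float64(142.06781872822128), np.float64(19.1741843696795))
((266.95647382920106, 275.92176308539945), array([703.14781724, 210.91100808,  40.5       ]), np.float64(142.08541230143334), np.float64(19.363988084076574))
((266.95647382920106, 275.92176308539945), array([703.14781724, 210.91100808,  40.5       ]), np.float64(142.08541230143334), np.float64(19.363988084076574))
```

The side view shows ring A at px (267,276), so the wheel is at about 18.3° and the finger is flush on the arm. I'll continue to about -11°, then check.

Request:
jog_arm(plan=[{"translation": [0.0009, 0.0042, 0], "angular": [0, 0, 0]}, {"translation": [0.0009, 0.0042, 0], "angular": [0, 0, 0]}, {"translation": [0.0009, 0.0042, 0], "angular": [0, 0, 0]}, {"translation": [0.0009, 0.0042, 0], "angular": [0, 0, 0]}, {"translation": [0.0009, 0.0042, 0], "angular": [0, 0, 0]}, {"translation": [0, 0.0036, 0], "angular": [0, 0, 0]}, {"translation": [0, 0.0036, 0], "angular": [0, 0, 0]}, {"translation": [0, 0.0036, 0], "angular": [0, 0, 0]}, {"translation": [0, 0.0036, 0], "angular": [0, 0, 0]}, {"translation": [0, 0.0036, 0], "angular": [0, 0, 0]}, {"translation": [0, 0.0036, 0], "angular": [0, 0, 0]}, {"translation": [0, 0, 0], "angular": [0, 0, 0]}, {"translation": [0, 0, 0], "angular": [0, 0, 0]}])

```text
time: 7.6
position: [637.3, 176.4, 22.9]
tool_rot: [[0.952, 0.307, 0.0], [0.307, -0.952, -0.0], [0.0, 0.0, -1.0]]
contact_force: [-0.8, 0.5, 0.7]
opening: 0.003
grasp_force: 0.3
```

Run:
```python
from h import *
a=viewer.capture("side");np.save("s3.npy",a)
for g in(-12,-8):print(wheel(a,g))
t=np.radians(-15.2);print("target px",proj("side",np.r_[AX+140*np.array([np.cos(t),np.sin(t)]),40.5]))
cv2.imwrite("pics/s3.png",cv2.resize(a[200:330,180:400],(770,455),interpolation=cv2.INTER_CUBIC)[:,:,::-1])
```

```text
((252.3705772811918, 256.6232153941651), array([707.6258835 , 144.89209729,  40.5       ]), np.float64(139.81033289637938), np.float64(-7.772478830895945))
((252.3705772811918, 256.6232153941651), array([707.6258835 , 144.89209729,  40.5       ]), np.float64(139.81033289637938), np.float64(-7.772478830895945))
target px (np.float64(250.423649485116), np.float64(251.00409486538757))
```

View pics/s3.png

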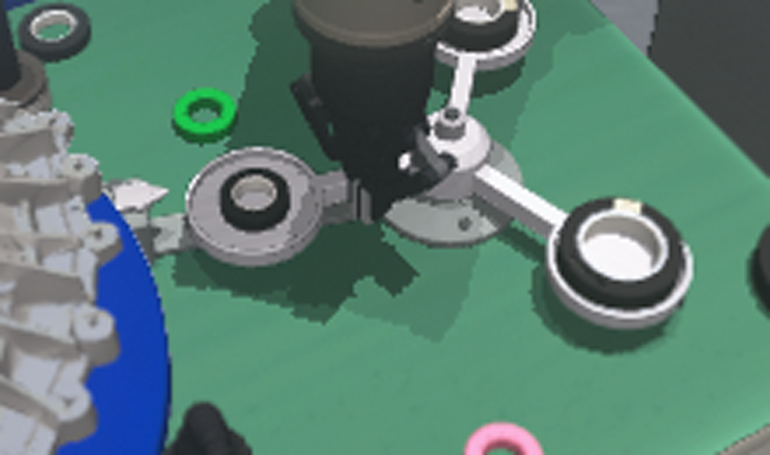

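Tray A is now at px (253,257) in the side view, short of the pointer line as planned. I'll push about 4° further, back off, rise, and check from the top.

Request:
jog_arm(plan=[{"translation": [-0.0008, 0.0015, 0], "angular": [0, 0, 0]}, {"translation": [-0.0008, 0.0015, 0], "angular": [0, 0, 0]}, {"translation": [-0.0008, 0.0015, 0], "angular": [0, 0, 0]}, {"translation": [-0.0008, 0.0015, 0], "angular": [0, 0, 0]}, {"translation": [0, 0, 0], "angular": [0, 0, 0]}, {"translation": [0.003, -0.006, 0], "angular": [0, 0, 0]}, {"translation": [0.006, -0.012, 0], "angular": [0, 0, 0]}, {"translation": [0, 0, 0], "angular": [0, 0, 0]}, {"translation": [0, 0, -0.03], "angular": [0, 0, 0]}, {"translation": [0, 0, -0.05], "angular": [0, 0, 0]}, {"translation": [0, 0, -0.05], "angular": [0, 0, 0]}, {"translation": [0, 0, -0.05], "angular": [0, 0, 0]}, {"translation": [0, 0, 0], "angular": [0, 0, 0]}])

```text
time: 8.95
position: [640.4, 188.1, 163.2]
tool_rot: [[0.951, 0.308, 0.007], [0.308, -0.951, 0.002], [0.007, 0.0, -1.0]]
contact_force: [0.7, 0.2, 0.0]
opening: -0.0
grasp_force: 0.0
```

Run:
```python
from h import *
s=readout.read_state();R=s["tool_rot"];print(s["joints"].round(1),s["position"])
a=viewer.capture("side")
print(wheel(a,-12))
for P in([440,-80,180],[440,-209,120]):print((R.T@(np.array(P)-s["position"])/750).round(3))
```

```text
[   5.3   31.8  -38.    95.    22.    60.4 -111.4] [640.4373166  188.08724207 163.15792609]
((251.34300451321727, 253.31141199226306), array([705.36960499, 134.59651472,  40.5       ]), np.float64(139.36372840555555), np.float64(-12.095905037385485))
[-0.364  0.258 -0.025]
[-0.418  0.421  0.055]
```

Now to a point on the box side, out of the top view of the wheel.

Request:
jog_arm(plan=[{"translation": [-0.0364, 0.026, -0.003], "angular": [0, 0, 0]}, {"translation": [-0.0364, 0.026, -0.003], "angular": [0, 0, 0]}, {"translation": [-0.0364, 0.026, -0.003], "angular": [0, 0, 0]}, {"translation": [-0.0364, 0.026, -0.003], "angular": [0, 0, 0]}, {"translation": [-0.0364, 0.026, -0.003], "angular": [0, 0, 0]}, {"translation": [-0.0364, 0.026, -0.003], "angular": [0, 0, 0]}, {"translation": [-0.0364, 0.026, -0.003], "angular": [0, 0, 0]}, {"translation": [-0.0364, 0.026, -0.003], "angular": [0, 0, 0]}, {"translation": [-0.0364, 0.026, -0.003], "angular": [0, 0, 0]}, {"translation": [-0.0364, 0.026, -0.003], "angular": [0, 0, 0]}, {"translation": [0, 0, 0], "angular": [0, 0, 0]}, {"translation": [0, 0, 0], "angular": [0, 0, 0]}])

```text
time: 10.2
position: [438.1, -83.4, 179.9]
tool_rot: [[0.952, 0.306, -0.001], [0.306, -0.952, -0.0], [-0.001, -0.0, -1.0]]
contact_force: [0.6, 0.3, -0.2]
opening: 0.003
grasp_force: 0.0
```

Run:
```python
from h import *
s=readout.read_state();R=s["tool_rot"];print(s["joints"].round(1),s["position"])
a=viewer.capture("side");b=viewer.capture("top");np.save("t4.npy",b)
print(wheel(a,-14));print(wheel(b,-14,"top"))
hsv=cv2.cvtColor(b,cv2.COLOR_RGB2HSV);k=(hsv[:,:,1]<60).astype(np.uint8)
for n,th in dict(A=-13,B=-133,C=107).items():
    t=np.radians(th);u,v=proj("top",np.r_[AX+140*np.array([np.cos(t),np.sin(t)]),42])
    m=((np.hypot(*(np.mgrid[:420,:560]-np.array([v,u])[:,None,None]))<24)).astype(np.uint8)&k
    m=cv2.morphologyEx(m,2,cv2.getStructuringElement(2,(13,13)))
    cs,_=cv2.findContours(m,0,1);(X,Y),r=cv2.minEnclosingCircle(max(cs,key=cv2.contourArea))
    P=onz("top",X,Y,42)[:2]-AX;print(n,X,Y,r,np.hypot(*P),np.degrees(np.arctan2(P[1],P[0])))
c=cv2.resize(b[110:260,170:330],(640,600),interpolation=cv2.INTER_CUBIC)
cv2.imwrite("pics/t4.png",c[:,:,::-1])
```

```text
[ 39.3   9.6 -39.7 121.4   7.8  51.5 -77. ] [438.09431722 -83.4124503  179.90046745]
((251.35146443514645, 253.26987447698744), array([705.29662671, 134.49037645,  40.5       ]), np.float64(139.31466240519148), np.float64(-12.144876598494198))
((241.06337448559668, 152.2633744855967), array([705.01980807, 129.28588072,  40.5       ]), np.float64(140.23344343160142), np.float64(-14.247974650471372))
A 243.4037628173828 153.4835662841797 20.796964645385742 138.31382090748704 -17.137281962927823
B 266.3333435058594 241.8333282470703 19.368593215942383 138.43649508941778 -134.64835810617626
C 176.65145874023438 220.10372924804688 19.33722686767578 136.69107700998555 106.70858664524445
```

View pics/t4.png

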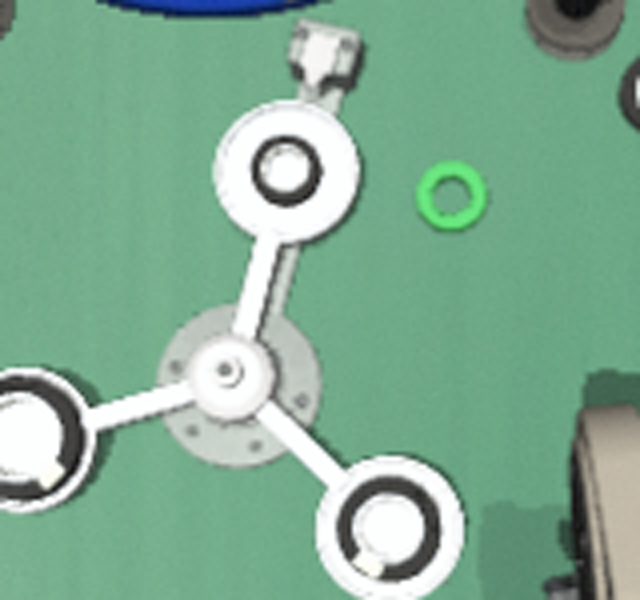

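Run:
```python
from h import *
def at(P):
    P=P[:2]-AX;return np.hypot(*P).round(1),np.degrees(np.arctan2(P[1],P[0])).round(2)
print("tip",at(onz("top",249.75,132.8,50)),"block",at(onz("top",250.6,121.5,50)), "blockspan", at(onz("top",251,122,40)))
for f,g in(("top0.npy",34.2),("t4.npy",-14)):
    im=cv2.cvtColor(np.load(f),cv2.COLOR_RGB2GRAY).astype(np.float32)
    for k in(0,-120,120):
        th=np.radians(g+k);u=np.array([np.cos(th),np.sin(th)]);n=np.array([-u[1],u[0]]);c=[]
        rs=np.arange(40,90,2);ls=np.arange(-16,16.1,.5)
        for r in rs:
            q=np.array([proj("top",np.r_[AX+r*u+l*n,42]) for l in ls],np.float32)
            w=cv2.remap(im,q[None,:,0].copy(),q[None,:,1].copy(),1)[0]
            b=np.clip(w-205,0,None);c.append((b*ls).sum()/b.sum())
        p=np.polyfit(rs,c,1);print(f,k,"angle",g+np.degrees(np.arctan(p[0])),"offset at axis",p[1],"at r65",np.mean(c), "pt angle",g+np.degrees(np.mean(c)/65))
```

```text
tip (np.float64(193.8), np.float64(-17.42)) block (np.float64(223.6), np.float64(-15.65)) blockspan (np.float64(225.5), np.float64(-15.58))
top0.npy 0 angle 34.12762639067072 offset at axis 0.21783021374614336 at r65 0.136988073191493 pt angle 34.320751360576956Traceback (most recent call last):
  File "<stdin>", line 11, in <module>
  File "h.py", line 11, in proj
    p=viewer.camera_params(cam);K=np.array(p["mtx"],float);V=np.array(p["view"],float)
ValueError: time passes only in moves, steps and waits
```

```bash
python3 - <<'E'
s=open("h.py").read().replace("viewer.camera_params(cam)","cp(cam)").replace("def ray","from functools import lru_cache\ncp=lru_cache(None)(lambda c:viewer.camera_params(c))\ndef ray",1)
open("h.py","w").write(s)
E
python3 - <<'E'
from h import *
def arm(f,g,k,z,rs,lim,half=16,dark=None):
    im=cv2.cvtColor(np.load(f),cv2.COLOR_RGB2GRAY).astype(np.float32)
    if dark: im=255-cv2.cvtColor(np.load(f),cv2.COLOR_RGB2HSV)[:,:,1].astype(np.float32)
    th=np.radians(g+k);u=np.array([np.cos(th),np.sin(th)]);n=np.array([-u[1],u[0]]);c=[];ls=np.arange(-half,half+.1,.5)
    for r in rs:
        q=np.array([proj("top",np.r_[AX+r*u+l*n,z]) for l in ls],np.float32)
        w=cv2.remap(im,q[None,:,0].copy(),q[None,:,1].copy(),1)[0]
        b=np.clip(w-lim,0,None);c.append((b*ls).sum()/b.sum())
    p=np.polyfit(rs,c,1);print(f,k,"angle %.2f off %.2f ptangle %.2f"%(g+np.degrees(np.arctan(p[0])),p[1],g+np.degrees(np.mean(c)/np.mean(rs))))
for f,g in(("top0.npy",34.2),("t4.npy",-14)):
    for k in(0,-120,120): arm(f,g,k,42,np.arange(40,90,2),205)
arm("top0.npy",-15.2,0,8,np.arange(65,195,5),185,26,1)
E
```

```text
top0.npy 0 angle 34.13 off 0.22 ptangle 34.32
top0.npy -120 angle 33.85 off 0.78 ptangle 34.55
top0.npy 120 angle 34.29 off -0.54 ptangle 33.80
t4.npy 0 angle -14.54 off 0.56 ptangle -14.03
t4.npy -120 angle -12.81 off -2.10 ptangle -14.69
t4.npy 120 angle -13.85 off -1.00 ptangle -14.74
top0.npy 0 angle -15.29 off -0.08 ptangle -15.32
```

Wheel is at about -14.2° and the pointer at -15.3° (bar line fit), so one more small push of about 1.1°.

Request:
jog_arm(plan=[{"translation": [0.0364, -0.026, 0.003], "angular": [0, 0, 0]}, {"translation": [0.0364, -0.026, 0.003], "angular": [0, 0, 0]}, {"translation": [0.0364, -0.026, 0.003], "angular": [0, 0, 0]}, {"translation": [0.0364, -0.026, 0.003], "angular": [0, 0, 0]}, {"translation": [0.0364, -0.026, 0.003], "angular": [0, 0, 0]}, {"translation": [0.0364, -0.026, 0.003], "angular": [0, 0, 0]}, {"translation": [0.0364, -0.026, 0.003], "angular": [0, 0, 0]}, {"translation": [0.0364, -0.026, 0.003], "angular": [0, 0, 0]}, {"translation": [0.0364, -0.026, 0.003], "angular": [0, 0, 0]}, {"translation": [0.0364, -0.026, 0.003], "angular": [0, 0, 0]}, {"translation": [0, 0, 0], "angular": [0, 0, 0]}, {"translation": [0, 0, 0], "angular": [0, 0, 0]}, {"translation": [0, 0, 0], "angular": [0, 0, 0]}])

```text
time: 11.6
position: [638.0, 186.8, 157.3]
tool_rot: [[0.951, 0.308, -0.001], [0.308, -0.951, -0.0], [-0.001, -0.0, -1.0]]
contact_force: [0.0, -0.6, 0.2]
opening: -0.003
grasp_force: 0.0
```

Request:
jog_arm(plan=[{"translation": [0, 0, 0.05], "angular": [0, 0, 0]}, {"translation": [0, 0, 0.05], "angular": [0, 0, 0]}, {"translation": [0, 0, 0.05], "angular": [0, 0, 0]}, {"translation": [0, 0, 0.028], "angular": [0, 0, 0]}, {"translation": [0, 0, 0], "angular": [0, 0, 0]}, {"translation": [0, 0, 0], "angular": [0, 0, 0]}, {"translation": [0, 0, 0], "angular": [0, 0, 0]}])

```text
time: 12.3
position: [639.4, 186.8, 26.2]
tool_rot: [[0.952, 0.307, 0.002], [0.307, -0.952, 0.001], [0.002, 0.0, -1.0]]
contact_force: [0.2, 0.7, 1.0]
opening: -0.002
grasp_force: 0.0
```

Request:
jog_arm(plan=[{"translation": [-0.0017, 0.0033, 0], "angular": [0, 0, 0]}, {"translation": [-0.0017, 0.0033, 0], "angular": [0, 0, 0]}, {"translation": [-0.0017, 0.0033, 0], "angular": [0, 0, 0]}, {"translation": [-0.0017, 0.0033, 0], "angular": [0, 0, 0]}, {"translation": [-0.0017, 0.0033, 0], "angular": [0, 0, 0]}, {"translation": [-0.0006, 0.0011, 0], "angular": [0, 0, 0]}, {"translation": [-0.0006, 0.0011, 0], "angular": [0, 0, 0]}, {"translation": [-0.0006, 0.0011, 0], "angular": [0, 0, 0]}, {"translation": [0, 0, 0], "angular": [0, 0, 0]}, {"translation": [0, 0, 0], "angular": [0, 0, 0]}])

```text
time: 13.3
position: [635.7, 170.6, 24.5]
tool_rot: [[0.951, 0.308, 0.0], [0.308, -0.951, 0.0], [0.0, -0.0, -1.0]]
contact_force: [1.4, 3.4, -0.4]
opening: -0.003
grasp_force: 2.0
```

Run:
```python
from h import *
for i in range(2):print(wheel(viewer.capture("side"),-14))
print(readout.read_state()["position"])
```

```text
((251.08513425016372, 252.88146692861818), array([705.33347248, 133.1072408 ,  40.5       ]), np.float64(139.64814532019818), np.float64(-12.696485903583216))
((251.0748031496063, 252.89632545931758), array([705.37482749, 133.13705822,  40.5       ]), np.float64(139.68194087387732), np.float64(-12.680825933911745))
[635.72482204 170.53733898  24.42295792]
```

Request:
jog_arm(plan=[{"translation": [-0.0003, 0.0005, 0], "angular": [0, 0, 0]}, {"translation": [-0.0003, 0.0005, 0], "angular": [0, 0, 0]}, {"translation": [0, 0, 0], "angular": [0, 0, 0]}, {"translation": [0, 0, 0], "angular": [0, 0, 0]}])

```text
time: 13.8
position: [635.5, 169.2, 24.4]
tool_rot: [[0.952, 0.308, 0.0], [0.308, -0.952, -0.0], [-0.0, 0.0, -1.0]]
contact_force: [1.5, 2.5, -0.9]
opening: -0.001
grasp_force: 1.6
```

Run:
```python
from h import *
for i in range(2):print(wheel(viewer.capture("side"),-14))
print(readout.read_state()["position"])
```

```text
((250.97017892644135, 251.95692511597082), array([704.33732193, 130.39097155,  40.5       ]), np.float64(139.30289453196062), np.float64(-13.876513509687712))
((250.97017892644135, 251.95692511597082), array([704.33732193, 130.39097155,  40.5       ]), np.float64(139.30289453196062), np.float64(-13.876513509687712))
[635.49297068 169.20795259  24.3803486 ]
```

Request:
jog_arm(plan=[{"translation": [0.003, -0.006, 0], "angular": [0, 0, 0]}, {"translation": [0.006, -0.012, 0], "angular": [0, 0, 0]}, {"translation": [0, 0, 0], "angular": [0, 0, 0]}, {"translation": [0, 0, -0.03], "angular": [0, 0, 0]}, {"translation": [0, 0, -0.05], "angular": [0, 0, 0]}, {"translation": [0, 0, -0.05], "angular": [0, 0, 0]}, {"translation": [0, 0, -0.06], "angular": [0, 0, 0]}, {"translation": [-0.0364, 0.026, -0.003], "angular": [0, 0, 0]}, {"translation": [-0.0364, 0.026, -0.003], "angular": [0, 0, 0]}, {"translation": [-0.0364, 0.026, -0.003], "angular": [0, 0, 0]}, {"translation": [-0.0364, 0.026, -0.003], "angular": [0, 0, 0]}, {"translation": [-0.0364, 0.026, -0.003], "angular": [0, 0, 0]}, {"translation": [-0.0364, 0.026, -0.003], "angular": [0, 0, 0]}, {"translation": [-0.0364, 0.026, -0.003], "angular": [0, 0, 0]}, {"translation": [-0.0364, 0.026, -0.003], "angular": [0, 0, 0]}, {"translation": [-0.0364, 0.026, -0.003], "angular": [0, 0, 0]}, {"translation": [-0.0364, 0.026, -0.003], "angular": [0, 0, 0]}, {"translation": [0, 0, 0], "angular": [0, 0, 0]}, {"translation": [0, 0, 0], "angular": [0, 0, 0]}, {"translation": [0, 0, 0], "angular": [0, 0, 0]}])

```text
time: 15.9
position: [438.4, -84.6, 189.5]
tool_rot: [[0.951, 0.309, 0.0], [0.309, -0.951, 0.0], [0.0, -0.0, -1.0]]
contact_force: [-0.5, 0.1, 0.3]
opening: 0.004
grasp_force: 0.0
```

Run:
```python
from h import *
b=viewer.capture("top");np.save("t5.npy",b)
print(wheel(viewer.capture("side"),-14));print(wheel(b,-14,"top"))
im=cv2.cvtColor(b,cv2.COLOR_RGB2GRAY).astype(np.float32)
def arm(f,g,k,z,rs,lim,half=16):
    im=cv2.cvtColor(np.load(f),cv2.COLOR_RGB2GRAY).astype(np.float32)
    th=np.radians(g+k);u=np.array([np.cos(th),np.sin(th)]);n=np.array([-u[1],u[0]]);c=[];ls=np.arange(-half,half+.1,.5)
    for r in rs:
        q=np.array([proj("top",np.r_[AX+r*u+l*n,z]) for l in ls],np.float32)
        w=cv2.remap(im,q[None,:,0].copy(),q[None,:,1].copy(),1)[0]
        b=np.clip(w-lim,0,None);c.append((b*ls).sum()/b.sum())
    return g+np.degrees(np.mean(c)/np.mean(rs))
for f,g in(("top0.npy",34.2),("t4.npy",-14),("t5.npy",-15)):print(f,[round(arm(f,g,k,42,np.arange(40,90,2),l),2) for l in(205,230) for k in(0,-120,120)])
# tray rim outer circle via saturation blob for B, C
hsv=cv2.cvtColor(b,cv2.COLOR_RGB2HSV)
for n,th in dict(B=-135,C=105).items():
  for f in("t4.npy","t5.npy"):
    k=(cv2.cvtColor(np.load(f),cv2.COLOR_RGB2HSV)[:,:,1]<60).astype(np.uint8)
    t=np.radians(th);u,v=proj("top",np.r_[AX+140*np.array([np.cos(t),np.sin(t)]),42])
    m=((np.hypot(*(np.mgrid[:420,:560]-np.array([v,u])[:,None,None]))<24)).astype(np.uint8)&k
    m=cv2.morphologyEx(m,2,cv2.getStructuringElement(2,(13,13)))
    M=cv2.moments(m,True);P=onz("top",M["m10"]/M["m00"],M["m01"]/M["m00"],42)[:2]-AX
    print(n,f,np.hypot(*P),np.degrees(np.arctan2(P[1],P[0])))
s=readout.read_state();R=s["tool_rot"];print(s["position"],s["joints"].round(1),(R.T@(np.array([440,-209.3,110])-s["position"])/750).round(4))
```

```text
((251.01092896174862, 251.8989071038251), array([704.17445092, 130.27433824,  40.5       ]), np.float64(139.17283243297553), np.float64(-13.939209779764669))
((242.81744091279543, 152.879380603097), array([703.29275373, 124.71414734,  40.5       ]), np.float64(139.7690918384662), np.float64(-16.239071709220482))
top0.npy [np.float64(34.32), np.float64(34.55), np.float64(33.8), np.float64(34.29), np.float64(34.57), np.float64(33.88)]
t4.npy [np.float64(-14.03), np.float64(-14.69), np.float64(-14.74), np.float64(-14.08), np.float64(-14.45), np.float64(-14.73)]
t5.npy [np.float64(-15.73), np.float64(-16.56), np.float64(-16.6), np.float64(-15.82), np.float64(-16.33), np.float64(-16.59)]
B t4.npy 139.7011978721618 -134.4197241436725
B t5.npy 139.72907269920475 -136.3769074888181
C t4.npy 138.3106191850697 106.12027893477025
C t5.npy 138.5452235314837 104.1422358972594
[438.38710651 -84.40723497 189.30338208] [ 41.    9.  -41.2 120.7   7.4  52.7 -76.3] [-0.0495  0.1591  0.1057]
```

Run:
```python
from h import *
out=[]
for cam,f,(x,y) in(("top","top0.npy",(235,110)),("side","side0.npy",(195,240))):
    im=np.load(f)[y:y+36,x:x+40].copy();S=10
    c=cv2.resize(im,(400,360),interpolation=cv2.INTER_CUBIC)
    for a,col in((-15.3,(255,0,0)),(-17.4,(0,0,255))):
        t=np.radians(a);u=np.array([np.cos(t),np.sin(t)])
        for r in(160,196,210,242):
            p=proj(cam,np.r_[AX+r*u,52]);cv2.circle(c,(int((p[0]-x+.5)*S),int((p[1]-y+.5)*S)),3,col,-1)
    out.append(c)
cv2.imwrite("pics/p.png",np.hstack(out)[:,:,::-1])
```

```text
(no output)
```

View pics/p.png

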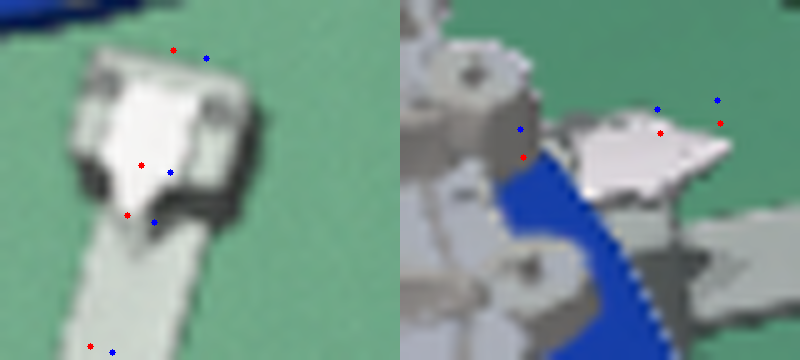

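The picture shows the pointer tip in the top view coinciding with the -15.3° line (red dot at (127,215)). The wheel is at about -16.2°, a 0.8° overshoot. I'll nudge the arm back from its other side.

Request:
jog_arm(plan=[{"translation": [0.0384, -0.021, 0], "angular": [0, 0, 0]}, {"translation": [0.0384, -0.021, 0], "angular": [0, 0, 0]}, {"translation": [0.0384, -0.021, 0], "angular": [0, 0, 0]}, {"translation": [0.0384, -0.021, 0], "angular": [0, 0, 0]}, {"translation": [0.0384, -0.021, 0], "angular": [0, 0, 0]}, {"translation": [0.0384, -0.021, 0], "angular": [0, 0, 0]}, {"translation": [0.0384, -0.021, 0], "angular": [0, 0, 0]}, {"translation": [0.0384, -0.021, 0], "angular": [0, 0, 0]}, {"translation": [0, 0, 0.04], "angular": [0, 0, 0]}, {"translation": [0, 0, 0.04], "angular": [0, 0, 0]}, {"translation": [0, 0, 0], "angular": [0, 0, 0]}, {"translation": [0, 0, 0], "angular": [0, 0, 0]}])

```text
time: 17.2
position: [618.3, 106.3, 129.5]
tool_rot: [[0.951, 0.309, -0.001], [0.309, -0.951, 0.0], [-0.001, -0.001, -1.0]]
contact_force: [0.2, -0.4, 0.8]
opening: -0.005
grasp_force: 0.0
```

Request:
jog_arm(plan=[{"translation": [0, 0, 0.05], "angular": [0, 0, 0]}, {"translation": [0, 0, 0.05], "angular": [0, 0, 0]}, {"translation": [0, 0, 0.025], "angular": [0, 0, 0]}, {"translation": [0, 0, 0.013], "angular": [0, 0, 0]}, {"translation": [0, 0, 0], "angular": [0, 0, 0]}, {"translation": [0, 0, 0], "angular": [0, 0, 0]}, {"translation": [0.0022, -0.0033, 0], "angular": [0, 0, 0]}, {"translation": [0.0022, -0.0033, 0], "angular": [0, 0, 0]}, {"translation": [0.0022, -0.0033, 0], "angular": [0, 0, 0]}, {"translation": [0.0022, -0.0033, 0], "angular": [0, 0, 0]}, {"translation": [0.0022, -0.0033, 0], "angular": [0, 0, 0]}, {"translation": [0, 0, 0], "angular": [0, 0, 0]}, {"translation": [0, 0, 0], "angular": [0, 0, 0]}])

```text
time: 18.5
position: [622.4, 119.9, 25.8]
tool_rot: [[0.951, 0.308, -0.0], [0.308, -0.951, 0.0], [-0.0, -0.0, -1.0]]
contact_force: [0.3, 0.8, 0.1]
opening: 0.0
grasp_force: 0.0
```

Run:
```python
from h import *
print(wheel(viewer.capture("side"),-14)[3],readout.read_state()["contact_force"])
```

```text
-13.876513509687712 [-0.15348863  1.17247094  0.64851496]
```

Request:
jog_arm(plan=[{"translation": [0.0007, -0.0011, 0], "angular": [0, 0, 0]}, {"translation": [0.0007, -0.0011, 0], "angular": [0, 0, 0]}, {"translation": [0.0007, -0.0011, 0], "angular": [0, 0, 0]}, {"translation": [0, 0, 0], "angular": [0, 0, 0]}, {"translation": [0, 0, 0], "angular": [0, 0, 0]}])

```text
time: 19.05
position: [623.2, 122.7, 25.9]
tool_rot: [[0.951, 0.308, 0.0], [0.308, -0.951, 0.0], [0.0, -0.0, -1.0]]
contact_force: [0.8, 1.2, -0.4]
opening: 0.002
grasp_force: 0.0
```

Run:
```python
from h import *
print(wheel(viewer.capture("side"),-14)[3],readout.read_state()["contact_force"])
```

```text
-13.876513509687712 [ 0.73164857 -0.81560139  0.79914184]
```

Request:
jog_arm(plan=[{"translation": [0.0007, -0.0011, 0], "angular": [0, 0, 0]}, {"translation": [0.0003, -0.0005, 0], "angular": [0, 0, 0]}, {"translation": [0, 0, 0], "angular": [0, 0, 0]}, {"translation": [0, 0, 0], "angular": [0, 0, 0]}])

```text
time: 19.5
position: [623.5, 124.0, 25.8]
tool_rot: [[0.951, 0.308, 0.0], [0.308, -0.951, 0.0], [0.0, -0.0, -1.0]]
contact_force: [0.3, -0.5, -0.0]
opening: -0.0
grasp_force: 0.0
```

Run:
```python
from h import *
print(wheel(viewer.capture("side"),-14)[3],readout.read_state()["contact_force"])
```

```text
-13.876513509687712 [ 0.1542917  -0.30077612 -0.55228011]
```

Request:
jog_arm(plan=[{"translation": [0.0006, -0.0009, 0], "angular": [0, 0, 0]}, {"translation": [0, 0, 0], "angular": [0, 0, 0]}, {"translation": [0, 0, 0], "angular": [0, 0, 0]}])

```text
time: 19.85
position: [623.8, 124.9, 25.9]
tool_rot: [[0.951, 0.308, 0.0], [0.308, -0.951, 0.0], [0.0, -0.0, -1.0]]
contact_force: [0.8, -0.5, 0.2]
opening: 0.001
grasp_force: 0.0
```

Run:
```python
from h import *
print(wheel(viewer.capture("side"),-14)[3],readout.read_state()["contact_force"])
```

```text
-13.876513509687712 [-0.37281827 -0.36948154 -0.0658069 ]
```

Request:
jog_arm(plan=[{"translation": [0.0006, -0.0009, 0], "angular": [0, 0, 0]}, {"translation": [0, 0, 0], "angular": [0, 0, 0]}, {"translation": [0, 0, 0], "angular": [0, 0, 0]}])

```text
time: 20.2
position: [624.0, 125.6, 25.9]
tool_rot: [[0.951, 0.308, 0.0], [0.308, -0.951, 0.0], [0.0, -0.0, -1.0]]
contact_force: [-0.3, -0.1, -0.6]
opening: -0.002
grasp_force: 0.0
```

Run:
```python
from h import *
print(wheel(viewer.capture("side"),-14)[3],readout.read_state()["contact_force"])
```

```text
-13.876513509687712 [ 0.79346725 -0.97583819 -0.35118498]
```

Request:
jog_arm(plan=[{"translation": [0.0006, -0.0009, 0], "angular": [0, 0, 0]}, {"translation": [0, 0, 0], "angular": [0, 0, 0]}, {"translation": [0, 0, 0], "angular": [0, 0, 0]}])

```text
time: 20.55
position: [624.2, 126.4, 25.8]
tool_rot: [[0.951, 0.308, -0.0], [0.308, -0.951, 0.0], [0.0, -0.0, -1.0]]
contact_force: [-0.5, -0.7, 0.5]
opening: 0.001
grasp_force: 0.0
```

Run:
```python
from h import *
print(wheel(viewer.capture("side"),-14)[3],readout.read_state()["contact_force"])
```

```text
-13.876513509687712 [-0.41702336  0.27546913 -0.33835018]
```

Request:
jog_arm(plan=[{"translation": [0.0004, -0.0006, 0], "angular": [0, 0, 0]}, {"translation": [0, 0, 0], "angular": [0, 0, 0]}, {"translation": [0, 0, 0], "angular": [0, 0, 0]}])

```text
time: 20.9
position: [624.3, 126.8, 25.8]
tool_rot: [[0.952, 0.308, -0.0], [0.308, -0.952, -0.0], [-0.0, 0.0, -1.0]]
contact_force: [-0.6, -0.0, 0.0]
opening: 0.001
grasp_force: 0.1
```

Run:
```python
from h import *
print(wheel(viewer.capture("side"),-14)[3],readout.read_state()["contact_force"])
```

```text
-13.876513509687712 [ 0.10002784 -0.81457337 -0.84017065]
```

Request:
jog_arm(plan=[{"translation": [0.0005, -0.0007, 0], "angular": [0, 0, 0]}, {"translation": [0, 0, 0], "angular": [0, 0, 0]}, {"translation": [0, 0, 0], "angular": [0, 0, 0]}])

```text
time: 21.25
position: [624.5, 127.2, 25.8]
tool_rot: [[0.952, 0.307, -0.0], [0.307, -0.952, -0.0], [-0.0, 0.0, -1.0]]
contact_force: [-1.2, -2.1, 0.7]
opening: -0.0
grasp_force: 1.4
```

Run:
```python
from h import *
print(wheel(viewer.capture("side"),-14)[3],readout.read_state()["contact_force"])
```

```text
-13.876513509687712 [-0.17996574 -2.68886609  0.74173832]
```

Request:
jog_arm(plan=[{"translation": [0.0004, -0.0006, 0], "angular": [0, 0, 0]}, {"translation": [0, 0, 0], "angular": [0, 0, 0]}, {"translation": [0, 0, 0], "angular": [0, 0, 0]}])

```text
time: 21.6
position: [624.7, 127.8, 25.8]
tool_rot: [[0.952, 0.308, -0.0], [0.308, -0.952, -0.0], [-0.0, 0.0, -1.0]]
contact_force: [-0.5, -4.3, -0.5]
opening: 0.001
grasp_force: 2.0
```

Run:
```python
from h import *
print(wheel(viewer.capture("side"),-14)[3],readout.read_state()["contact_force"])
```

```text
-13.56390410440979 [-1.29888596 -4.41541632  0.75970177]
```

Request:
jog_arm(plan=[{"translation": [0.0004, -0.0006, 0], "angular": [0, 0, 0]}, {"translation": [0, 0, 0], "angular": [0, 0, 0]}, {"translation": [0, 0, 0], "angular": [0, 0, 0]}])

```text
time: 21.95
position: [624.9, 128.6, 25.8]
tool_rot: [[0.951, 0.308, 0.0], [0.308, -0.951, 0.0], [0.0, -0.0, -1.0]]
contact_force: [0.8, -3.8, 0.3]
opening: 0.004
grasp_force: 1.8
```

Run:
```python
from h import *
print(wheel(viewer.capture("side"),-14)[3],readout.read_state()["contact_force"])
```

```text
-12.747632062957555 [ 0.48323671 -2.56925257 -0.40209614]
```

Request:
jog_arm(plan=[{"translation": [-0.003, 0.005, 0], "angular": [0, 0, 0]}, {"translation": [-0.008, 0.012, 0], "angular": [0, 0, 0]}, {"translation": [0, 0, 0], "angular": [0, 0, 0]}, {"translation": [0, 0, -0.03], "angular": [0, 0, 0]}, {"translation": [0, 0, -0.05], "angular": [0, 0, 0]}, {"translation": [0, 0, -0.06], "angular": [0, 0, 0]}, {"translation": [0, 0, -0.06], "angular": [0, 0, 0]}, {"translation": [-0.0385, 0.022, 0], "angular": [0, 0, 0]}, {"translation": [-0.0385, 0.022, 0], "angular": [0, 0, 0]}, {"translation": [-0.0385, 0.022, 0], "angular": [0, 0, 0]}, {"translation": [-0.0385, 0.022, 0], "angular": [0, 0, 0]}, {"translation": [-0.0385, 0.022, 0], "angular": [0, 0, 0]}, {"translation": [-0.0385, 0.022, 0], "angular": [0, 0, 0]}, {"translation": [-0.0385, 0.022, 0], "angular": [0, 0, 0]}, {"translation": [-0.0385, 0.022, 0], "angular": [0, 0, 0]}, {"translation": [0, 0, 0], "angular": [0, 0, 0]}, {"translation": [0, 0, 0], "angular": [0, 0, 0]}])

```text
time: 23.7
position: [441.6, -83.4, 176.2]
tool_rot: [[0.952, 0.306, 0.001], [0.306, -0.952, -0.001], [0.001, 0.001, -1.0]]
contact_force: [-0.2, 0.1, 0.6]
opening: 0.006
grasp_force: 0.0
```

Run:
```python
from h import *
b=viewer.capture("top");np.save("t6.npy",b)
s_=viewer.capture("side");print(wheel(s_,-14)[3],wheel(b,-14,"top"))
def arm(f,g,k,z,rs,lim,half=16):
    im=cv2.cvtColor(np.load(f),cv2.COLOR_RGB2GRAY).astype(np.float32)
    th=np.radians(g+k);u=np.array([np.cos(th),np.sin(th)]);n=np.array([-u[1],u[0]]);c=[];ls=np.arange(-half,half+.1,.5)
    for r in rs:
        q=np.array([proj("top",np.r_[AX+r*u+l*n,z]) for l in ls],np.float32)
        w=cv2.remap(im,q[None,:,0].copy(),q[None,:,1].copy(),1)[0]
        b=np.clip(w-lim,0,None);c.append((b*ls).sum()/b.sum())
    return g+np.degrees(np.mean(c)/np.mean(rs))
print([round(arm("t6.npy",-15,k,42,np.arange(40,90,2),205),2) for k in(0,-120,120)])
for n,(x0,x1,y0,y1) in dict(side=(262,295,140,170)).items():
    h=cv2.cvtColor(s_,cv2.COLOR_RGB2HSV);m=((h[:,:,0]>60)&(h[:,:,0]<90)&(h[:,:,1]>120)&(h[:,:,2]>120)).astype(np.uint8)
    w=np.zeros_like(m);w[y0:y1,x0:x1]=1;M=cv2.moments(m&w,True)
    if M["m00"]: print("green side",M["m00"],M["m10"]/M["m00"],M["m01"]/M["m00"],onz("side",M["m10"]/M["m00"],M["m01"]/M["m00"],50))
S=readout.read_state();R=S["tool_rot"];print(S["position"],(R.T@(np.array([440,-209.3,100])-S["position"])/750).round(4))
cv2.imwrite("pics/fin.png",np.hstack([cv2.resize(b[110:170,200:270],(420,360),interpolation=2),cv2.resize(s_[235:295,190:250],(360,360),interpolation=2)])[:,:,::-1])
```

```text
-12.550160621615632 ((241.74365482233503, 152.54653130287647), array([704.23176644, 127.51238774,  40.5       ]), np.float64(139.9192092089164), np.float64(-15.031312659686918))
[np.float64(-14.6), np.float64(-15.4), np.float64(-15.37)]
green side 18.0 280.6111111111111 148.66666666666666 [ 441.90465074 -201.86460267   50.        ]
[442.31330573 -82.30494709 176.0935047 ] [-0.0552  0.1601  0.1014]
```

The wheel is at about -15.1° against the pointer's -15.3°, so it is aligned. Candidates for the start button, top view: green (376,253), by the plain end; red (371,242), by the gland. Their spacing measures 31.4 mm against the 32 given. Green is the one (seen enlarged in crop0). Moving over it.

Request:
jog_arm(plan=[{"translation": [-0.0094, 0.0265, 0], "angular": [0, 0, 0]}, {"translation": [-0.0094, 0.0265, 0], "angular": [0, 0, 0]}, {"translation": [-0.0094, 0.0265, 0], "angular": [0, 0, 0]}, {"translation": [-0.0094, 0.0265, 0], "angular": [0, 0, 0]}, {"translation": [-0.0094, 0.0265, 0], "angular": [0, 0, 0]}, {"translation": [-0.0094, 0.0265, 0], "angular": [0, 0, 0]}, {"translation": [0, 0, 0.05], "angular": [0, 0, 0]}, {"translation": [0, 0, 0.05], "angular": [0, 0, 0]}, {"translation": [0, 0, 0.03], "angular": [0, 0, 0]}, {"translation": [0, 0, 0], "angular": [0, 0, 0]}, {"translation": [0, 0, 0], "angular": [0, 0, 0]}, {"translation": [0, 0, 0], "angular": [0, 0, 0]}])

```text
time: 25.0
position: [439.3, -209.2, 79.6]
tool_rot: [[0.951, 0.308, 0.002], [0.308, -0.951, -0.001], [0.001, 0.001, -1.0]]
contact_force: [0.5, -0.3, 0.1]
opening: -0.002
grasp_force: 0.0
```

Run:
```python
from h import *
s=viewer.capture("side")
cv2.imwrite("pics/btn.png",cv2.resize(s[100:190,230:350],(800,600),interpolation=2)[:,:,::-1])
print(proj("side",[440,-209,50]),proj("side",[469,-197,50]),readout.read_state()["position"])
```

```text
(np.float64(280.0547283877251), np.float64(147.3818574399836)) (np.float64(273.7472785861596), np.float64(151.80050365875863)) [ 439.2456967  -209.38934455   79.68402011]
```

View pics/btn.png

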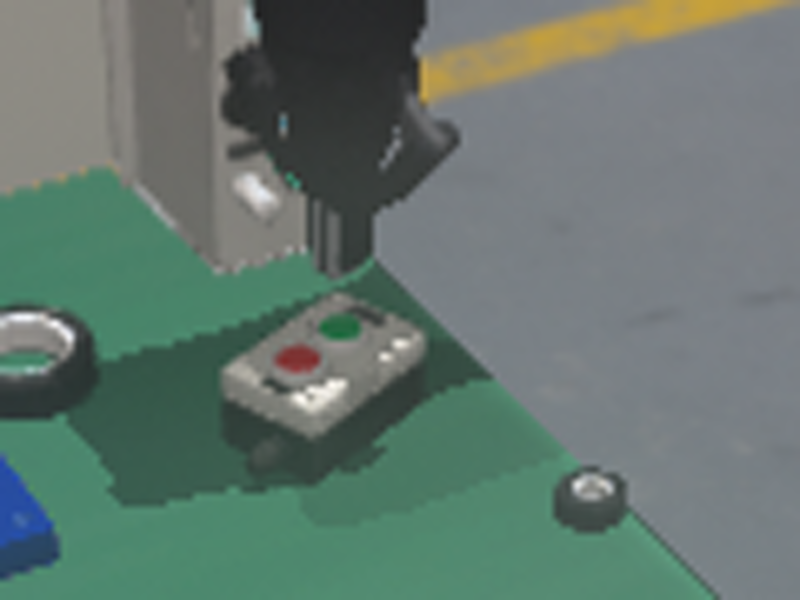

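The finger stands straight above the green cap (340,327), and the red cap at (297,358) is clear of it. Pressing.

Request:
jog_arm(plan=[{"translation": [0, 0, 0.02], "angular": [0, 0, 0]}, {"translation": [0, 0, 0.013], "angular": [0, 0, 0]}, {"translation": [0, 0, 0], "angular": [0, 0, 0]}, {"translation": [0, 0, 0], "angular": [0, 0, 0]}, {"translation": [0, 0, 0], "angular": [0, 0, 0]}])

```text
time: 25.55
position: [438.3, -209.3, 53.8]
tool_rot: [[0.951, 0.308, 0.0], [0.308, -0.951, 0.0], [0.0, 0.0, -1.0]]
contact_force: [-0.4, 1.0, 0.3]
opening: 0.0
grasp_force: 0.0
```

Request:
jog_arm(plan=[{"translation": [0, 0, 0.003], "angular": [0, 0, 0]}, {"translation": [0, 0, 0.002], "angular": [0, 0, 0]}, {"translation": [0, 0, 0], "angular": [0, 0, 0]}, {"translation": [0, 0, 0], "angular": [0, 0, 0]}, {"translation": [0, 0, 0], "angular": [0, 0, 0]}])

```text
time: 26.05
position: [438.2, -209.3, 49.9]
tool_rot: [[0.951, 0.308, 0.0], [0.308, -0.951, 0.0], [0.0, -0.0, -1.0]]
contact_force: [-0.7, -1.0, 0.2]
opening: 0.001
grasp_force: 0.0
```

Request:
jog_arm(plan=[{"translation": [0, 0, 0.002], "angular": [0, 0, 0]}, {"translation": [0, 0, 0.002], "angular": [0, 0, 0]}, {"translation": [0, 0, 0], "angular": [0, 0, 0]}, {"translation": [0, 0, 0], "angular": [0, 0, 0]}, {"translation": [0, 0, 0], "angular": [0, 0, 0]}])

```text
time: 26.55
position: [438.3, -209.3, 46.9]
tool_rot: [[0.951, 0.308, 0.0], [0.308, -0.951, -0.0], [0.0, 0.0, -1.0]]
contact_force: [-1.4, 0.1, 5.0]
opening: 0.0
grasp_force: 2.7
```

Request:
jog_arm(plan=[{"translation": [0, 0, 0.0015], "angular": [0, 0, 0]}, {"translation": [0, 0, 0], "angular": [0, 0, 0]}, {"translation": [0, 0, 0], "angular": [0, 0, 0]}, {"translation": [0, 0, 0], "angular": [0, 0, 0]}])

```text
time: 26.95
position: [438.3, -209.3, 45.9]
tool_rot: [[0.951, 0.308, 0.0], [0.308, -0.951, -0.0], [0.0, 0.0, -1.0]]
contact_force: [-1.9, 0.1, 7.3]
opening: 0.0
grasp_force: 3.7
```

Request:
jog_arm(plan=[{"translation": [0, 0, 0.0008], "angular": [0, 0, 0]}, {"translation": [0, 0, 0], "angular": [0, 0, 0]}, {"translation": [0, 0, 0], "angular": [0, 0, 0]}, {"translation": [0, 0, 0], "angular": [0, 0, 0]}])

```text
time: 27.35
position: [438.3, -209.4, 45.6]
tool_rot: [[0.952, 0.308, 0.0], [0.308, -0.952, -0.001], [0.0, 0.001, -1.0]]
contact_force: [-5.2, 1.9, 15.0]
opening: -0.002
grasp_force: 8.0
```

Request:
jog_arm(plan=[{"translation": [0, 0, -0.006], "angular": [0, 0, 0]}, {"translation": [0, 0, -0.02], "angular": [0, 0, 0]}, {"translation": [0, 0, -0.05], "angular": [0, 0, 0]}, {"translation": [0, 0, -0.05], "angular": [0, 0, 0]}, {"translation": [0, 0, -0.05], "angular": [0, 0, 0]}, {"translation": [0, 0, 0], "angular": [0, 0, 0]}, {"translation": [0, 0, 0], "angular": [0, 0, 0]}, {"translation": [0, 0, 0], "angular": [0, 0, 0]}])

```text
time: 28.15
position: [437.6, -209.1, 176.7]
tool_rot: [[0.952, 0.308, -0.001], [0.308, -0.952, 0.0], [-0.001, -0.001, -1.0]]
contact_force: [-0.1, 0.2, 0.3]
opening: 0.001
grasp_force: 0.0
```

Run:
```python
from h import *
s=viewer.capture("side");print(wheel(s,-14)[3],wheel(viewer.capture("top"),-14,"top")[3],readout.read_state()["time"])
```

```text
-12.550160621615632 -15.544335633117214 28.25
```

The button bottomed out at 15 N, the wheel is unmoved, and the arm is clear of everything.

```bash
python3 -c "
from bench import bot
print(bot.hand_in())"
```

```text
the job is handed in; nothing more can be done
None
```

The tray with the smallest ring is lined up with the pointer to within about 0.3° by the camera measurements, after one small overshoot that I pushed back; I then pressed the green start button fully down, and the job is handed in.

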